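Free the catch and hold the spring jaw open at the rider

TASK

I need the self-closing bench clamp held open while I load it. Take the short wooden-handled file out of its stand and, with its blade in the pocket of the catch plate and not with the fingers, push the stiff catch all the way out past its detent to its stop; put the file back upright in the hole of its stand. Then take the star knob, pull the spring jaw out until its pointer lines up with the pointer of the brass rider, and finish while still holding it there; do not shift the rider, and leave the oil can, brass weight and pliers alone.

Things in the scene. Friction and masses are not known exactly. Their poses are not given: they have to be found in the camera images.
- clamp: Self-closing bench clamp, fixed. Origin: under the base on the jaw's line of travel; z up, x along the travel. Dark steel base 14 mm thick, x -130 to 120, y -45 to 70 mm, with a pad to y -115 (x -14 to 58) for the catch. Fixed jaw (48 mm high) at x 92 to 118, end plate (44 mm high) at x -128 to -116; rider bar on the +y side. Position and yaw vary.
- jaw (a joint): Opening of the sliding steel jaw (block 40 x 50 mm, top at 46 mm), m: 0 shut, up to 0.11 as it moves in the clamp's -x direction. A spring pulls it shut: 5 N at 0, rising 0.8 N per 10 mm to 14 N at 0.11. With the catch home it opens no more than about 3 mm.
- jaw_knob (a point): On the upright axis of the black star knob on top of the jaw, 73 mm above the bench. Six-lobed knob, 39 mm across (35 to 39), its lobes from 67 to 79 mm above the bench, on a 18 mm thick neck; the jaw's top is 27 mm below the point. Moves with the jaw, does not turn. Axes as the clamp's.
- jaw_pointer (a point): Tip of the pointed steel finger on the +y side of the jaw, 38 mm above the bench. Moves with the jaw; axes as the clamp's.
- rider (a joint): Where the brass rider stands on its bar, m, on the same scale as the jaw: the pointers line up when joint jaw equals joint rider. Varies from 0.055 to 0.10; the rider stays put unless pushed (6 N).
- rider_pointer (a point): Tip of the pointed finger of the brass rider (a 20 mm saddle with a thumb screw, top 38 mm above the bench, on the bar along the +y side of the clamp). Points in -y of the clamp at the jaw's pointer. Axes as the clamp's.
- catch (a joint): Travel of the flat steel catch plate (51 mm along x, 67 along y, top 28 mm above the bench), m: 0 home (its tongue blocks the jaw), 0.028 fully out (jaw free). It moves in the clamp's -y direction. A ball detent keeps it home: about 5 N gets it past the first 6 mm, then it slides with 1.5 N and stays where it is left.
- catch_pocket (a point): Centre of the mouth of the rectangular pocket in the catch plate: 26 mm along the clamp's x, 20 mm along y, 14 mm deep (floor is the base, 14 mm above the bench), mouth 28 mm above the bench. Moves with the catch; axes as the clamp's. At home it is 66 mm from the axis of the star knob.
- file: Short file, 98 mm long, 90 g: round wooden handle 72 mm long, up to 24 mm thick, a 19 mm ferrule and a flat steel blade 25 mm long, 16 wide, 4 thick. Stands blade down in its stand. Its +y axis runs from blade to handle end (up at the start), x along the blade's width; origin half way along, 11.5 mm off the long axis.
- file_tip (a point): Middle of the end of the file's blade, on the long axis; 4 mm above the bench at the start. Axes as the file's.
- file_grip (a point): Place to grip the handle, on the long axis, 71 mm above the blade's end (27 mm below the handle's end). Axes as the file's.
- stand: Square wooden stand of the file, 70 x 70 x 36 mm, fixed to the bench, left or right of the clamp. Origin: centre of the underside, +z up.
- stand_hole (a point): Centre of the mouth of the stand's one round hole: 23 mm across with a 3 mm chamfer, 32 mm deep, on top of the stand 36 mm above the bench. With the file home the blade stands on the hole's floor and the ferrule sits in the mouth.
- oiler: Bystander: brass oil can with a thin spout, 62 x 77 x 127 mm, origin under its middle, on the side of the clamp where the stand is not.
- weight: Bystander: small brass weight, 19 x 19 x 31 mm, origin under its middle.
- pliers: Bystander: flat pliers with blue grips, 58 x 150 x 12 mm, lying on the bench, origin under their middle.

How it is judged:
By the outcome, as a careful person would: the job done as asked, in the order asked, and still so for the second after the job is handed in, while the arm keeps its last pose, push and grip.
It also fails if it takes over 58 s, if anything falls off the work surface, if the arm or the gripper's body presses on something with over 40 N, if the wrist force passes 120 N, or if a joint passes its speed limit or range.

ROBOT

A 6-joint arm with a two-finger parallel gripper is mounted at the origin on a cart in front of the work surface, level with it; the furniture and walls round the work are solid. World frame = base frame: x ahead of the robot, y to its left, z up, the work surface at z = 0. Lengths are in m, angles in rad, forces in N, time in s.
With the tool pointing down it reaches from about 0.25 to 0.725 m from the base axis. Payload 9.7 kg.
Tool frame: the origin (TCP) lies at the very end of the fingers, on their centre line; the grasp point (between the pads) lies 19 mm behind it; z points along the fingers, y is the line along which they close (so a half turn about z gives the same grasp; the last joint's range is limited). The gripper opens to 85 mm and grips with 20 to 120 N. Pads are 22 mm wide; open, the fingers measure 114 mm over their backs; the gripper's body (76 mm by 85 mm) begins 54 mm behind the grasp point. The pads swing forward as they close: fully open they stand 13 mm farther back than shut.
Start: joints at [-1.209, 0.087, 0.176, 1.66, 0, 1.571], TCP at [0.195, -0.514, 0.231] pointing down, gripper open.
Joint ranges: [-3.13, 3.13], [-0.85, 1.81], [-1.15, 1.24], [-2.2, 2.28], [-1.44, 1.52], [-3.14, 3.14]. Speed limits (rad/s): [2.22, 2.22, 2.57, 3.14, 3.14, 3.14].

INTERFACE

Orientations are given as a unit quaternion [w, x, y, z].
In Python, from workcell import arm gives the robot as it stands.
- The arm moves only by the tool play_rows, never from a script. Its argument "targets" is a list of rows, each a list of 6 numbers: the shift along the tool's x, y, z in cm, then the turn, a rotation vector about the tool's x, y, z in rad. In form: [[dx, dy, dz, ax, ay, az], ...]. A call has 1 to 8 rows; each row is the pose to reach, as a shift and turn from the pose commanded when the call began, along the tool's axes at that moment; what a row does not reach only later rows make up. A row lasts 1/8 s, in which the tool goes at most 62.5 mm and 10.7 degrees, less where a joint would pass 70% of its speed; a pose out of reach is approached as far as the arm can. A call with a gripper value outside its range is refused whole. "gripper" is the opening, from -1 (shut) to 1 (fully open), so that 0 is half open, set as the call begins (left out, the last holds). The fingers move at their own pace and stop on an object; "force" is the grip in N (left out, the last holds). Time passes only in rows, so rows that repeat a pose let the fingers close. It gives the time, the measured TCP pose, the force, the opening and the grip force at its end, in the units of the state.
- arm.get_state(): the state, without advancing time (a new reading comes with each control period).
- arm.get_image(name): name is "scene" or "top"; returns (picture, depth): 480x640x3 uint8, blue, green, red; 480x640 float32, m along the optical axis (not along the pixel's ray), 0 where there is no reading.
- arm.calibration(name): a dict with "intrinsics" (3x3 intrinsics, pixels), "cam_to_world" (4x4, takes a point from camera to world coordinates). Camera axes: x right, y up, looking along -z (the intrinsics and any distortion apply to the point x, -y, -z); pixel columns grow to the right and rows downward; lengths in m; the calibration is good to about 2 mm. A picture is of the moment at which its call begins. calibration takes no time and is no camera call.
- arm.hand_in(): hands the job in; it is judged then, once.
The state is a dict: "time_s": time; "joint_positions": joint angles; "joint_vel": joint speeds; "joint_torque": joint torques, N m; "ee_pos": TCP position; "tool_rot": TCP orientation; "ft_force": force on the tool from outside, world axes, zero at the start; "moment": the same for the moment, N m; "width": finger opening in m; "grasp_force": force on a finger pad.
Only numpy, scipy, OpenCV 4.12 (cv2) and the standard library are available. Lean on these libraries where they do the work, as an engineer would, in place of code of your own. Each camera call takes 0.05 s, during which the arm holds its last target. There are 200 camera calls.

## Working session

There is one attempt and no reset: what is moved stays moved. The work goes in short steps, Python scripts to look and compute and a tool call to move; the robot and the scene stay as the last step left them, time stands still between calls to the robot, and variables do not carry over. Pictures are saved under pics/ and viewed, at most 10 in all, crops included, and the job is handed in when it is done.

Besides the shell and the picture viewer there is one more tool, called after ">>>" by a JSON object that holds its "method" and its "body". play_rows: Moves the arm, as the interface text tells. Its arguments: {"type":"object","properties":{"targets":{"type":"array"},"gripper":{"type":"number"},"force":{"type":"number"}},"required":["targets"]}

```bash
mkdir -p pics; cat > h.py <<'E'
import numpy as np, cv2
from workcell import arm
def cloud(name):
    im,d=arm.get_image(name); c=arm.calibration(name); K=np.array(c["intrinsics"]); T=np.array(c["cam_to_world"])
    v,u=np.mgrid[0:480,0:640]
    P=np.stack([(u-K[0,2])/K[0,0]*d,-(v-K[1,2])/K[1,1]*d,-d],-1)
    W=P@T[:3,:3].T+T[:3,3]; W[d==0]=np.nan
    return im,d,W
def ray(name,u,v,z):
    c=arm.calibration(name); K=np.array(c["intrinsics"]); T=np.array(c["cam_to_world"])
    r=T[:3,:3]@np.array([(u-K[0,2])/K[0,0],-(v-K[1,2])/K[1,1],-1]); o=T[:3,3]
    return o+r*(z-o[2])/r[2]
E
python3 - <<'E'
from h import *
for n in("scene","top"):
    im,d,W=cloud(n); cv2.imwrite(f"pics/{n}0.png",im); np.savez(f"{n}0.npz",im=im,W=W)
    c=arm.calibration(n); print(n,{k:np.round(v,3).tolist() for k,v in c.items()})
s=arm.get_state(); print(s)
E
```

```text
scene {'intrinsics': [[546.821, 0.0, 321.682], [0.0, 546.821, 229.811], [0.0, 0.0, 1.0]], 'cam_to_world': [[0.692, -0.341, 0.637, 1.365], [0.722, 0.296, -0.626, -0.794], [0.025, 0.892, 0.451, 0.653], [0.0, 0.0, 0.0, 1.0]]}
top {'intrinsics': [[465.968, 0.0, 318.176], [0.0, 465.968, 234.069], [0.0, 0.0, 1.0]], 'cam_to_world': [[-0.126, 0.971, -0.202, 0.397], [-0.992, -0.123, 0.027, 0.018], [0.001, 0.203, 0.979, 1.026], [0.0, 0.0, 0.0, 1.0]]}
{'time_s': 0.1, 'joint_positions': array([-1.20901501e+00,  8.74147638e-02,  1.75211072e-01,  1.65976224e+00,
       -1.10227383e-05,  1.57075485e+00]), 'joint_vel': array([-0.0017866 , -0.00068955,  0.00195319,  0.00108852,  0.00121084,
        0.00191408]), 'joint_torque': array([-9.72671842e-05, -5.21562445e+01,  4.65652263e+01,  1.60466979e-02,
        1.00354512e-04,  3.41105567e-05]), 'ee_pos': array([ 0.19459743, -0.51422117,  0.23064744]), 'tool_rot': array([-5.74270459e-04,  9.83679949e-01,  1.79926143e-01, -1.10618681e-04]), 'ft_force': array([-0.26380113,  0.39605754,  1.10761548]), 'moment': array([-0.0352011 , -0.00925049,  0.02964843]), 'grasp_force': 0.0, 'width': 0.08547417577859005}
```

View pics/top0.png

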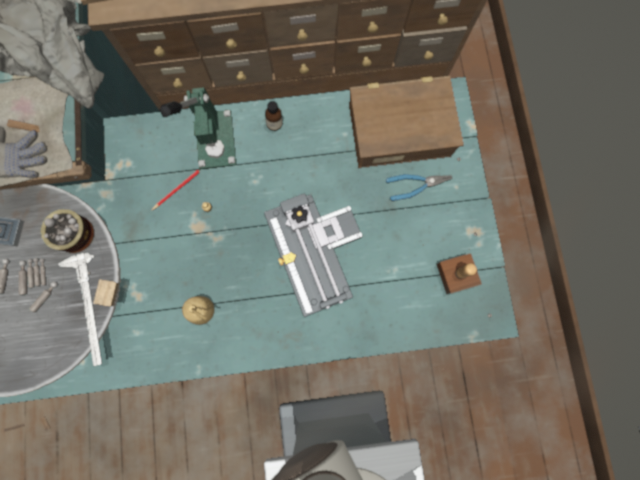

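View pics/scene0.png

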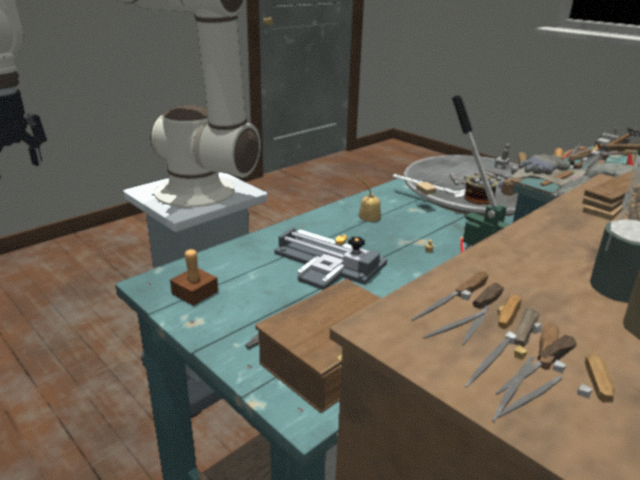

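The top view shows the clamp at about (308,255), with the star knob at (299,213), pocket at (328,232) and rider at (288,259). The file and stand are at (462,272), and the oiler, weight and pliers are clear of these. The scene view shows the file upright in its stand at (193,275).

```bash
cat > m.py <<'E'
from h import *
z=np.load("top0.npz"); im,W=z["im"],z["W"]
hsv=cv2.cvtColor(im,cv2.COLOR_BGR2HSV)
# clamp base outline: grey (low-sat) in roi, height >8mm
H=W[...,2]; roi=np.zeros(H.shape,bool); roi[185:325,255:370]=1
m=(roi&(H>0.008)&(hsv[...,1]<70)).astype(np.uint8)
cs,_=cv2.findContours(m,cv2.RETR_EXTERNAL,cv2.CHAIN_APPROX_NONE); c=max(cs,key=cv2.contourArea); print("clamp area",cv2.contourArea(c))
for n,(u,v) in dict(knob=(299,213),pocket=(328,232),rider=(288,259),file=(470,268)).items(): print(n,np.round(W[v,u],4),)
# knob: dark
k=((hsv[...,2]<45)&roi&(H>0.06)); v,u=np.nonzero(k); print("knob px",len(u),u.mean(),v.mean(),ray("top",u.mean(),v.mean(),.078), np.nanmedian(H[k]))
k=((H>0.062)&roi); v,u=np.nonzero(k); print("knob by height",len(u),u.mean(),v.mean(),np.nanmean(W[k],0))
# rails / base long edges: direction by minAreaRect of bright rider bar
b=((hsv[...,2]>190)&(hsv[...,1]<40)&roi).astype(np.uint8)
cs,_=cv2.findContours(b,cv2.RETR_EXTERNAL,cv2.CHAIN_APPROX_NONE)
for c in cs:
    if len(c)>15:
        P=W[c[:,0,1],c[:,0,0]]; P=P[~np.isnan(P[:,0])]
        r=cv2.minAreaRect((P[:,:2]*1000).astype(np.float32)); print("bright",cv2.contourArea(c),cv2.boundingRect(c),np.round(r[0],1),np.round(r[1],1),round(r[2],2),np.round(np.median(P[:,2]),4))
# stand top
k=(np.abs(H-.036)<.005); k[:,:430]=0;k[:,500:]=0;k[:240]=0;k[310:]=0
r=cv2.minAreaRect((W[k][:,:2]*1000).astype(np.float32)); print("stand",r,np.median(W[k],0))
f=(H>.075); f[:,:430]=0;f[:,500:]=0;f[:240]=0;f[310:]=0
print("file",f.sum(),np.mean(W[f],0),W[f].min(0),W[f].max(0))
# yellow rider
y=((hsv[...,0]>15)&(hsv[...,0]<35)&(hsv[...,1]>110)&roi); v,u=np.nonzero(y); print("rider",len(u),u.mean(),v.mean(),np.mean(W[y],0), H[y].max())
cv2.imwrite("pics/c1.png",np.hstack([cv2.resize(im[190:320,260:365],None,fx=4.6,fy=4.6,interpolation=cv2.INTER_CUBIC),cv2.resize(im[240:305,430:500],(300,598),interpolation=cv2.INTER_CUBIC)[:598]])) 
E
python3 m.py
```

```text
clamp area 6689.5
knob [0.6419 0.026  0.079 ]
pocket [ 0.6077 -0.0323  0.0129]
rider [0.5545 0.0616 0.0385]
file [ 0.4808 -0.2995  0.1021]
knob px 0 nan nan [nan nan nan] nan
knob by height 229 299.4410480349345 214.32751091703057 [0.63899005 0.02540031 0.07888578]
bright 326.0 (287, 262, 25, 51) [492.8  44.9] [112.2  15.6] 14.4 0.0214
bright 117.0 (297, 230, 29, 70) [537.6  15. ] [160.3   5.4] 14.3 0.0376
bright 231.0 (270, 218, 20, 37) [612.1  75.4] [88.  15.7] 14.35 0.0205
bright 1126.0 (286, 206, 76, 89) [591.3 -47.1] [206.8 143.3] 28.21 0.0346
stand ((478.4826965332031, -300.3962707519531), (69.90697479248047, 71.3310317993164), 8.461064338684082) [ 0.47285131 -0.29362332  0.03591081]
file 153 [ 0.47775958 -0.298791    0.09658999] [ 0.46655081 -0.31316563  0.07539183] [ 0.48963073 -0.28947423  0.10482269]
rider 20 288.65 241.6 [0.58860112 0.05565785 0.05290767] 0.0818041777838846m.py:10: RuntimeWarning: Mean of empty slice.
  k=((hsv[...,2]<45)&roi&(H>0.06)); v,u=np.nonzero(k); print("knob px",len(u),u.mean(),v.mean(),ray("top",u.mean(),v.mean(),.078), np.nanmedian(H[k]))
  ret = ret.dtype.type(ret / rcount)
  return np.nanmean(a, axis, out=out, keepdims=keepdims)
```

View pics/c1.png

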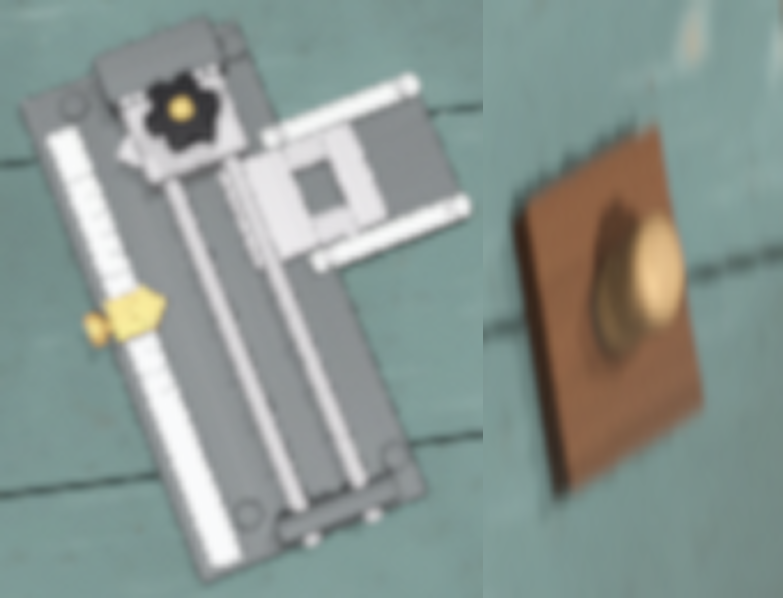

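The crop shows the knob at crop (181,108), the pocket at (320,190), the rider's tip at (165,302) and the jaw's tip at (120,155). The clamp's x runs up and left in the image. Next I work out the key points in both views.

```bash
cat > m2.py <<'E'
from h import *
a=np.radians(14.35); R=np.array([[np.cos(a),np.sin(a)],[-np.sin(a),np.cos(a)]])  # world->clamp axes
z=np.load("top0.npz"); im,W=z["im"],z["W"]; H=W[...,2]
g=lambda cu,cv:(260+(cu+.5)/4.6-.5,190+(cv+.5)/4.6-.5)
# jaw knob via rays at z=.079 on height mask
k=np.zeros(H.shape,bool); k[195:235,280:320]=1; k&=(H>.06); v,u=np.nonzero(k)
kn=ray("top",u.mean(),v.mean(),.079); kn2=ray("top",*g(181,108),.082); print("knob",kn,kn2,np.ptp(W[k],axis=0))
p=np.zeros(H.shape,bool); p[222:243,318:340]=1; p&=(H<.021)
n,l,st,ce=cv2.connectedComponentsWithStats(p.astype(np.uint8)); print(st[1:,4],ce[1:])
for s in [(296,165),(332,158),(346,207),(309,217)]: q=ray("top",*g(*s),.028); print("corner",q[:2], R@(q-kn)[:2]*1000)
pk=ray("top",*g(320.7,186.7),.028); print("pocket",pk,R@(pk-kn)[:2]*1000,np.linalg.norm((pk-kn)[:2]))
j=ray("top",*g(119,155),.038); r=ray("top",*g(166,301),.038); print("jawp",j,R@(j-kn)[:2],"rider",r,R@(r-kn)[:2],"diff",R@(r-j)[:2]*1000)
for n in("top","scene"):
    z=np.load(n+"0.npz"); V=z["W"].reshape(-1,3); m=(np.abs(V[:,0]-.478)<.04)&(np.abs(V[:,1]+.3)<.04)&(V[:,2]>.07); Q=V[m]
    # circle fit
    A=np.c_[2*Q[:,:2],np.ones(len(Q))]; S=Q[(Q[:,2]<.095)]; A=np.c_[2*S[:,:2],np.ones(len(S))]
    s=np.linalg.lstsq(A,(S[:,:2]**2).sum(1),rcond=None)[0]; print(n,len(Q),"circle",s[:2],np.sqrt(s[2]+s[0]**2+s[1]**2),"zmax",Q[:,2].max(),"top mean",Q[Q[:,2]>.1].mean(0))
E
python3 m2.py
```

```text
knob [0.6389497  0.02540233 0.079     ] [0.64096104 0.0260684  0.082     ] [0.0350847  0.03723821 0.01556822]
[ 1  4 98  2  2] [[318.         223.        ]
 [338.75       222.75      ]
 [329.28571429 231.08163265]
 [338.5        240.        ]
 [334.5        242.        ]]
corner [ 0.62018239 -0.02462121] [-30.57982884 -43.81141395]
corner [ 0.62142824 -0.04211923] [-33.7096385  -61.07227411]
corner [ 0.59690419 -0.04558032] [-58.32634998 -58.34722536]
corner [ 0.59429943 -0.0275035 ] [-56.36959764 -40.18882269]
pocket [ 0.60819943 -0.03493571  0.028     ] [-44.7453155  -50.83418717] 0.06772191553763715
jawp [0.63324064 0.05822825 0.038     ] [0.00260479 0.03321671] rider [0.56105741 0.04427155 0.038     ] [-0.0707854   0.03758568] diff [-73.39019159   4.36896584]
top 160 circle [ 0.47876184 -0.30192643] 0.0118887822269919 zmax 0.10482269032195923 top mean [ 0.47856174 -0.30124835  0.10170665]
scene 194 circle [ 0.48196848 -0.30160811] 0.009287549603075549 zmax 0.10459801395743884 top mean [ 0.48173241 -0.30124308  0.10201704]
```

```bash
cat > go.py <<'E'
import sys; from h import *
from scipy.spatial.transform import Rotation as Ro
def go(x,y,z,yaw):  # yaw of tool x, deg, tool down -> row from the current pose
    s=arm.get_state(); w,a,b,c=s["tool_rot"]; R0=Ro.from_quat([a,b,c,w])
    cy,sy=np.cos(np.radians(yaw)),np.sin(np.radians(yaw))
    R1=Ro.from_matrix(np.array([[cy,sy,0],[sy,-cy,0],[0,0,-1]]))
    d=R0.inv().apply(np.array([x,y,z])-s["ee_pos"])*100; t=(R0.inv()*R1).as_rotvec()
    print(np.round(d,2),np.round(t,3),"F",np.round(s["ft_force"],1),"w",round(s["width"],4),"t",s["time_s"],np.round(s["ee_pos"],4))
if __name__=="__main__": go(*map(float,sys.argv[1:5]))
E
python3 go.py .479 -.3015 .180 14.35
```

```text
[34.13 -9.82  5.08] [-0.001  0.     0.111] F [-0.3  0.4  1.1] w 0.0855 t 0.1 [ 0.1946 -0.5142  0.2306]
```

>>> {"method": "play_rows", "body": {"targets": [[34.1,-9.8,2,0,0,0.11],[34.1,-9.8,2,0,0,0.11],[34.1,-9.8,2,0,0,0.11],[34.1,-9.8,2,0,0,0.11],[34.1,-9.8,2,0,0,0.11],[34.1,-9.8,5,0,0,0.11],[34.1,-9.8,5,0,0,0.11],[34.1,-9.8,5,0,0,0.11]], "gripper": 1, "force": 80}}

```text
time_s: 1.1
ee_pos: [0.4786, -0.3021, 0.1813]
tool_rot: [-0.0, 0.992, 0.126, -0.0]
ft_force: [0.7, -1.2, -0.2]
width: 0.0854
grasp_force: 0.0
```

```bash
python3 go.py .479 -.3015 .056 14.35
```

```text
[ 0.06 -0.04 12.53] [-0.     0.001  0.002] F [ 0.7 -1.2 -0.2] w 0.0854 t 1.1 [ 0.4786 -0.3021  0.1813]
```

>>> {"method": "play_rows", "body": {"targets": [[0,0,5,0,0,0],[0,0,9,0,0,0],[0,0,12.5,0,0,0],[0,0,12.5,0,0,0],[0,0,12.5,0,0,0]]}}

```text
time_s: 1.72
ee_pos: [0.4792, -0.3032, 0.0585]
tool_rot: [0.001, 0.992, 0.125, 0.001]
ft_force: [-0.4, -0.2, 0.1]
width: 0.0855
grasp_force: 0.0
```

>>> {"method": "play_rows", "body": {"targets": [[0,0,0,0,0,0],[0,0,0,0,0,0],[0,0,0,0,0,0],[0,0,0,0,0,0],[0,0,0,0,0,0],[0,0,0,0,0,0],[0,0,0,0,0,0],[0,0,0,0,0,0]], "gripper": -0.6, "force": 80}}

```text
time_s: 2.72
ee_pos: [0.4791, -0.3018, 0.0568]
tool_rot: [-0.0, 0.992, 0.126, 0.0]
ft_force: [-1.2, 3.2, 5.8]
width: 0.0226
grasp_force: 78.1
```

>>> {"method": "play_rows", "body": {"targets": [[0,0,-3,0,0,0],[0,0,-7,0,0,0],[0,0,-11,0,0,0],[0,0,-11,0,0,0],[0,0,-11,0,0,0]]}}

```text
time_s: 3.35
ee_pos: [0.4788, -0.302, 0.1655]
tool_rot: [-0.0, 0.992, 0.126, -0.0]
ft_force: [-0.6, 0.2, -0.8]
width: 0.0225
grasp_force: 78.2
```

```bash
python3 - <<'E'
from h import *
s=arm.get_state(); print(s["ee_pos"],s["width"],s["grasp_force"],s["ft_force"])
im,d,W=cloud("scene"); np.savez("s1.npz",im=im,W=W)
x,y,_=s["ee_pos"]
c=im[170:300,120:270]; cv2.imwrite("pics/s1.png",cv2.resize(c,None,fx=4.4,fy=4.4,interpolation=cv2.INTER_CUBIC))
m=(np.abs(W[...,0]-x)<.03)&(np.abs(W[...,1]-y)<.03)&(W[...,2]>.09)&(W[...,2]<.20)
for a in np.arange(.10,.15,.005):
    k=m&(np.abs(W[...,2]-a)<.0025); Q=W[k]
    if len(Q): print(round(a,3),len(Q),np.round(Q.mean(0),4),np.round(np.ptp(Q,axis=0)[:2],4))
E
```

```text
[ 0.47877983 -0.30198881  0.1654576 ] 0.02249324292171602 78.22277520317584 [-0.61541539  0.24374179 -0.83107792]
0.115 10 [ 0.4803 -0.3001  0.1149] [0.0172 0.0037]
0.12 17 [ 0.4811 -0.3     0.1199] [0.0153 0.0083]
0.125 13 [ 0.4794 -0.2995  0.1253] [0.0149 0.0076]
0.13 7 [ 0.4805 -0.3001  0.1302] [0.0093 0.0054]
0.135 4 [ 0.4816 -0.3023  0.1354] [0.0043 0.0072]
0.14 10 [ 0.4852 -0.303   0.1401] [0.0099 0.0123]
0.145 21 [ 0.4861 -0.3041  0.1453] [0.0183 0.0177]
```

View pics/s1.png

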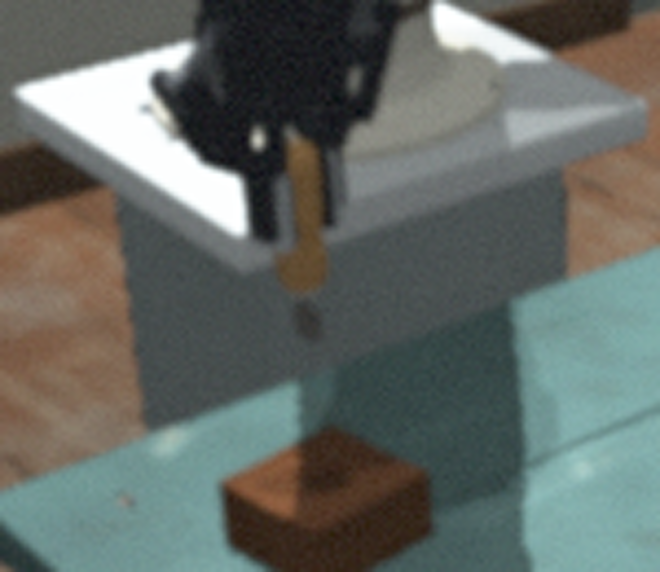

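Lifted, the blade hangs at crop (307,318). Its width runs about along world x, which is close to the clamp's x, so it fits the pocket. Now I move it over the pocket.

```bash
python3 go.py .608 -.035 .11 14.35; python3 - <<'E'
from h import *
W=np.load("s1.npz")["W"]; m=(np.abs(W[...,0]-.479)<.03)&(np.abs(W[...,1]+.302)<.03)&(W[...,2]>.112)&(W[...,2]<.132)
Q=W[m][:,:2]; print(len(Q)); (cx,cy),(w,h),a=cv2.minAreaRect((Q*1000).astype(np.float32)); print(cx,cy,w,h,a); 
e,v=np.linalg.eigh(np.cov(Q.T)); print(np.sqrt(e),np.degrees(np.arctan2(v[1,1],v[0,1])))
E
```

```text
[ 19.19 -22.61   5.49] [-0.001  0.001  0.001] F [-0.4  0.3 -0.6] w 0.0225 t 3.4 [ 0.4785 -0.3018  0.1649]
46
478.4348449707031 -299.6758117675781 16.47979164123535 8.26526165008545 19.439592361450195
[0.00183869 0.00449384] -169.64584727026664
```

>>> {"method": "play_rows", "body": {"targets": [[19.2,-22.6,0,0,0,0],[19.2,-22.6,0,0,0,0],[19.2,-22.6,0,0,0,0],[19.2,-22.6,0,0,0,0],[19.2,-22.6,0,0,0,0],[19.2,-22.6,3,0,0,0],[19.2,-22.6,6,0,0,0],[19.2,-22.6,6,0,0,0]]}}

```text
time_s: 4.4
ee_pos: [0.6065, -0.035, 0.1025]
tool_rot: [-0.001, 0.992, 0.126, -0.003]
ft_force: [-0.7, 0.0, -0.6]
width: 0.0227
grasp_force: 78.3
```

```bash
python3 - <<'E'
from h import *
im,d,W=cloud("scene"); np.savez("s2.npz",im=im,W=W)
s=arm.get_state(); print(s["ee_pos"])
c=im[215:295,270:390]; cv2.imwrite("pics/s2.png",cv2.resize(c,None,fx=6.5,fy=6.5,interpolation=cv2.INTER_CUBIC))
E
python3 go.py .608 -.035 .071 14.35
```

```text
[ 0.60745542 -0.03525912  0.10478752]
[ 0.07 -0.01  3.38] [-0.001  0.003  0.001] F [ 0.8  0.6 -0.3] w 0.0224 t 4.45 [ 0.6075 -0.0353  0.1048]
```

View pics/s2.png

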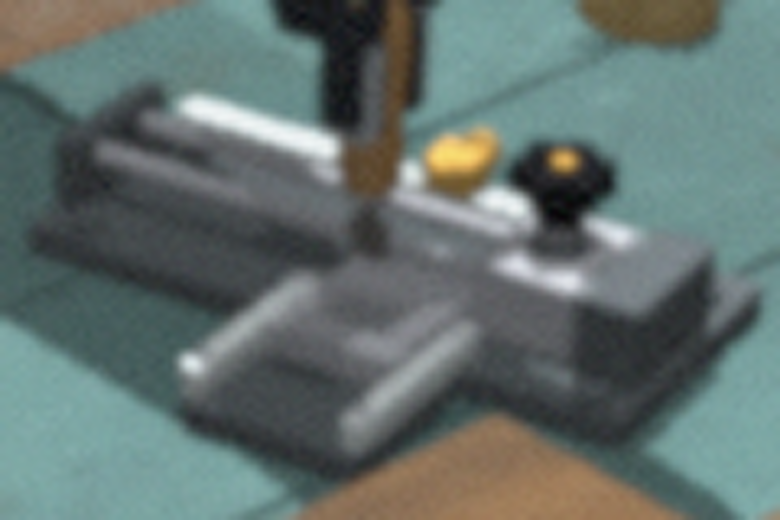

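The blade tip at crop (370,250) hangs above the catch plate, about 24 mm over the mouth. I lower it gently in steps, watching the force.

>>> {"method": "play_rows", "body": {"targets": [[0,0,0.6,0,0,0],[0,0,1.2,0,0,0],[0,0,1.8,0,0,0],[0,0,2.2,0,0,0],[0,0,2.5,0,0,0],[0,0,2.5,0,0,0]]}}

```text
time_s: 5.2
ee_pos: [0.6085, -0.0353, 0.0811]
tool_rot: [-0.0, 0.992, 0.126, -0.0]
ft_force: [-0.5, -0.4, -0.7]
width: 0.0227
grasp_force: 78.4
```

>>> {"method": "play_rows", "body": {"targets": [[0,0,0.2,0,0,0],[0,0,0.4,0,0,0],[0,0,0.6,0,0,0],[0,0,0.8,0,0,0],[0,0,0.8,0,0,0]]}}

```text
time_s: 5.82
ee_pos: [0.6084, -0.0353, 0.0731]
tool_rot: [-0.0, 0.992, 0.126, -0.0]
ft_force: [-0.3, -0.4, 0.1]
width: 0.0226
grasp_force: 78.4
```

No contact force with the tip at about 20 mm, so the blade is in the pocket. I go slightly deeper and push along tool +y, which is the clamp's −y.

>>> {"method": "play_rows", "body": {"targets": [[0,0.2,0.2,0,0,0],[0,0.4,0.3,0,0,0],[0,0.6,0.3,0,0,0],[0,0.8,0.3,0,0,0],[0,1.0,0.3,0,0,0],[0,1.2,0.3,0,0,0],[0,1.4,0.3,0,0,0],[0,1.6,0.3,0,0,0]]}}

```text
time_s: 6.82
ee_pos: [0.6124, -0.0505, 0.0702]
tool_rot: [-0.0, 0.992, 0.126, -0.0]
ft_force: [-0.7, 2.7, -0.5]
width: 0.0228
grasp_force: 79.1
```

>>> {"method": "play_rows", "body": {"targets": [[0,0.2,0,0,0,0],[0,0.4,0,0,0,0],[0,0.6,0,0,0,0],[0,0.8,0,0,0,0],[0,1.0,0,0,0,0],[0,1.2,0,0,0,0],[0,1.4,0,0,0,0],[0,1.6,0,0,0,0]]}}

```text
time_s: 7.82
ee_pos: [0.6166, -0.0664, 0.0703]
tool_rot: [-0.0, 0.992, 0.126, 0.0]
ft_force: [-1.0, 2.5, -1.0]
width: 0.0225
grasp_force: 78.7
```

>>> {"method": "play_rows", "body": {"targets": [[0,0.1,0,0,0,0],[0,0.2,0,0,0,0],[0,0.3,0,0,0,0],[0,0.4,0,0,0,0],[0,0.4,0,0,0,0]]}}

```text
time_s: 8.45
ee_pos: [0.6174, -0.07, 0.0703]
tool_rot: [-0.0, 0.992, 0.126, -0.0]
ft_force: [-1.7, 3.3, -0.8]
width: 0.0226
grasp_force: 79.3
```

>>> {"method": "play_rows", "body": {"targets": [[0,0.1,0,0,0,0],[0,0.2,0,0,0,0],[0,0.2,0,0,0,0]]}}

```text
time_s: 8.82
ee_pos: [0.6176, -0.0707, 0.0702]
tool_rot: [-0.001, 0.992, 0.126, -0.0]
ft_force: [-3.7, 9.4, 1.1]
width: 0.0227
grasp_force: 81.1
```

>>> {"method": "play_rows", "body": {"targets": [[0,0.1,0,0,0,0],[0,0.2,0,0,0,0],[0,0.2,0,0,0,0],[0,0.2,0,0,0,0]]}}

```text
time_s: 9.32
ee_pos: [0.6177, -0.0713, 0.0702]
tool_rot: [-0.003, 0.992, 0.127, -0.0]
ft_force: [-4.7, 14.0, 2.4]
width: 0.0225
grasp_force: 83.0
```

Force climbs to 15 N with almost no motion after about 36 mm, the 8 mm gap plus 28 mm, so the catch is at its stop. I back off inside the pocket and lift out.

>>> {"method": "play_rows", "body": {"targets": [[0,-0.4,0,0,0,0],[0,-0.9,0,0,0,0],[0,-1.0,0,0,0,0],[0,-1.0,-1.5,0,0,0],[0,-1.0,-4,0,0,0],[0,-1.0,-8,0,0,0],[0,-1.0,-10,0,0,0],[0,-1.0,-10,0,0,0]]}}

```text
time_s: 10.32
ee_pos: [0.617, -0.0648, 0.173]
tool_rot: [0.001, 0.992, 0.125, 0.002]
ft_force: [0.8, -0.6, -1.6]
width: 0.0222
grasp_force: 78.4
```

```bash
python3 go.py .479 -.3018 .165 14.35; python3 - <<'E'
from h import *
im,d,W=cloud("scene"); np.savez("s3.npz",im=im,W=W)
s=arm.get_state(); x,y,zt=s["ee_pos"]
for nm,(a,b,c) in {"s1":(.4785,-.302,.1655),"s3":(x,y,zt)}.items():
    W=np.load(nm+".npz")["W"]
    for lo,hi in((-.053,-.033),(-.028,-.015)):
        m=(np.abs(W[...,0]-a)<.02)&(np.abs(W[...,1]-b)<.02)&(W[...,2]>c+lo)&(W[...,2]<c+hi); Q=W[m]
        print(nm,len(Q),np.round((Q.mean(0)-[a,b,c])*1000,1),(Q[:,2].min()-c)*1000)
im,d,W=cloud("top"); cv2.imwrite("pics/t3.png",cv2.resize(im[190:320,260:390],None,fx=4.6,fy=4.6,interpolation=cv2.INTER_CUBIC))
E
```

```text
[-19.27  19.52   0.76] [ 0.002 -0.004  0.001] F [ 0.8 -0.6 -1.6] w 0.0222 t 10.325 [ 0.617  -0.0648  0.173 ]
s1 47 [  1.8   2.1 -43.6] -52.406811526356876
s1 44 [  7.4  -2.  -20.2] -26.85695205670949
s3 45 [  1.9   1.5 -41.8] -50.24745244355769
s3 35 [  6.5  -3.8 -19.4] -25.52783053996968
```

The file has not shifted in the grip. I return it to the original grasp pose (0.4791, −0.3018) and will check the catch view once the arm is away.

>>> {"method": "play_rows", "body": {"targets": [[-19.2,19.5,0.7,0,0,0],[-19.2,19.5,0.7,0,0,0],[-19.2,19.5,0.7,0,0,0],[-19.2,19.5,0.7,0,0,0],[-19.2,19.5,0.7,0,0,0],[-19.2,19.5,0.7,0,0,0],[-19.2,19.5,0.7,0,0,0],[-19.2,19.5,0.7,0,0,0]]}}

```text
time_s: 11.42
ee_pos: [0.4792, -0.3001, 0.1629]
tool_rot: [-0.0, 0.992, 0.126, -0.0]
ft_force: [0.1, -0.2, -1.5]
width: 0.0223
grasp_force: 78.5
```

```bash
python3 go.py .4790 -.3018 .058 14.35; python3 - <<'E'
from h import *
im,d,W=cloud("top"); cv2.imwrite("pics/t4.png",cv2.resize(im[190:320,260:390],None,fx=4.6,fy=4.6,interpolation=cv2.INTER_CUBIC))
E
```

```text
[-0.05  0.17 10.49] [-0.     0.     0.003] F [ 0.1 -0.2 -1.5] w 0.0223 t 11.425 [ 0.4792 -0.3001  0.1629]
```

View pics/t4.png

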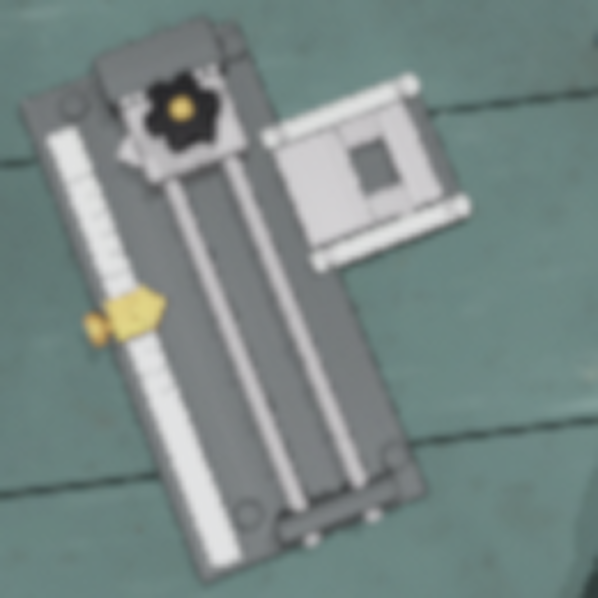

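The pocket is now at crop (376,165), moved from (320,190). That is about 28 mm, so the catch is fully out, and the rider is unmoved. I lower the file into the stand.

>>> {"method": "play_rows", "body": {"targets": [[0,0.1,3,0,0,0],[0,0.1,5,0,0,0],[0,0.1,6.5,0,0,0],[0,0.1,7,0,0,0],[0,0.1,7,0,0,0]]}}

```text
time_s: 12.1
ee_pos: [0.4791, -0.3019, 0.0936]
tool_rot: [0.0, 0.992, 0.126, 0.0]
ft_force: [-0.4, 0.1, -0.5]
width: 0.0222
grasp_force: 78.5
```

```bash
python3 go.py .4790 -.3018 .058 14.35
```

```text
[-0.01 -0.02  3.56] [ 0.    -0.     0.002] F [-0.4  0.1 -0.5] w 0.0222 t 12.1 [ 0.4791 -0.3019  0.0936]
```

>>> {"method": "play_rows", "body": {"targets": [[0,0,1,0,0,0],[0,0,2,0,0,0],[0,0,2.8,0,0,0],[0,0,3.3,0,0,0],[0,0,3.5,0,0,0],[0,0,3.5,0,0,0]]}}

```text
time_s: 12.85
ee_pos: [0.479, -0.302, 0.0583]
tool_rot: [-0.0, 0.992, 0.126, 0.0]
ft_force: [-0.4, -0.4, -0.1]
width: 0.0228
grasp_force: 78.5
```

>>> {"method": "play_rows", "body": {"targets": [[0,0,0.1,0,0,0],[0,0,0.15,0,0,0],[0,0,0.15,0,0,0]]}}

```text
time_s: 13.22
ee_pos: [0.4791, -0.3019, 0.0572]
tool_rot: [0.0, 0.992, 0.126, 0.0]
ft_force: [-1.3, 3.1, 4.9]
width: 0.0223
grasp_force: 79.0
```

>>> {"method": "play_rows", "body": {"targets": [[0,0,0,0,0,0],[0,0,0,0,0,0],[0,0,0,0,0,0],[0,0,0,0,0,0],[0,0,0,0,0,0],[0,0,0,0,0,0]], "gripper": 1}}

```text
time_s: 13.98
ee_pos: [0.4789, -0.302, 0.0568]
tool_rot: [-0.0, 0.992, 0.126, -0.0]
ft_force: [0.1, 0.1, -0.9]
width: 0.0857
grasp_force: 0.0
```

>>> {"method": "play_rows", "body": {"targets": [[0,0,-3,0,0,0],[0,0,-7,0,0,0],[0,0,-12,0,0,0],[0,0,-12,0,0,0],[0,0,-12,0,0,0]]}}

```text
time_s: 14.6
ee_pos: [0.4789, -0.302, 0.1763]
tool_rot: [-0.0, 0.992, 0.126, -0.0]
ft_force: [-1.0, -0.4, -0.3]
width: 0.085
grasp_force: 0.0
```

```bash
python3 go.py .640 .0256 .16 -75.65; python3 go.py .640 .0256 .16 104.35;python3 - <<'E'
from h import *
print(arm.get_state()["joint_positions"])
im,d,W=cloud("scene"); V=W.reshape(-1,3); m=(np.abs(V[:,0]-.48)<.03)&(np.abs(V[:,1]+.3)<.03)&(V[:,2]>.04)&(V[:,2]<.108); Q=V[m]
for a in(.045,.06,.075,.09,.101): k=np.abs(Q[:,2]-a)<.004; print(a,k.sum(),np.round(Q[k].mean(0),4))
print(Q[:,2].max())
E
```

```text
[ 23.77 -27.71   1.63] [-0.     0.     1.572] F [-1.  -0.4 -0.3] w 0.085 t 14.6 [ 0.4789 -0.302   0.1763]
[ 23.77 -27.71   1.63] [-0.    -0.    -1.569] F [-1.  -0.4 -0.3] w 0.085 t 14.6 [ 0.4789 -0.302   0.1763]
[-5.62699610e-01  1.12041203e-01  9.66000284e-02  1.55563681e+00
 -1.40195936e-06  2.32710529e+00]
0.045 37 [ 0.4873 -0.3025  0.0452]
0.06 37 [ 0.4867 -0.3022  0.06  ]
0.075 37 [ 0.4869 -0.3035  0.0749]
0.09 38 [ 0.4875 -0.3046  0.0901]
0.101 60 [ 0.4833 -0.3022  0.1007]
0.10519668977535701
```

The file stands upright in its hole with its top at about 102 mm. Now on to the knob.

>>> {"method": "play_rows", "body": {"targets": [[23.8,-27.7,0,0,0,-1.57],[23.8,-27.7,0,0,0,-1.57],[23.8,-27.7,0,0,0,-1.57],[23.8,-27.7,0,0,0,-1.57],[23.8,-27.7,0,0,0,-1.57],[23.8,-27.7,0,0,0,-1.57],[23.8,-27.7,0,0,0,-1.57],[23.8,-27.7,0,0,0,-1.57]]}}

```text
time_s: 15.65
ee_pos: [0.6399, 0.0266, 0.1745]
tool_rot: [-0.001, 0.637, 0.771, -0.001]
ft_force: [-0.0, 0.2, -0.4]
width: 0.0852
grasp_force: 0.0
```

```bash
python3 go.py .640 .0256 .13 104.35
```

```text
[-0.1   0.    4.45] [-0.003 -0.001 -0.062] F [-0.   0.2 -0.4] w 0.0852 t 15.65 [0.6399 0.0266 0.1745]
```

>>> {"method": "play_rows", "body": {"targets": [[-0.1,0,3,0,0,-0.06],[-0.1,0,6,0,0,-0.06],[-0.1,0,9,0,0,-0.06],[-0.1,0,11,0,0,-0.06],[-0.1,0,12,0,0,-0.06],[-0.1,0,12,0,0,-0.06],[-0.1,0,12,0,0,-0.06]]}}

```text
time_s: 16.52
ee_pos: [0.6412, 0.0246, 0.0579]
tool_rot: [0.001, 0.617, 0.787, 0.001]
ft_force: [0.2, -0.2, 1.2]
width: 0.0857
grasp_force: 0.0
```

>>> {"method": "play_rows", "body": {"targets": [[0,0,0,0,0,0],[0,0,0,0,0,0],[0,0,0,0,0,0],[0,0,0,0,0,0],[0,0,0,0,0,0],[0,0,0,0,0,0],[0,0,0,0,0,0]], "gripper": -0.4, "force": 60}}

```text
time_s: 17.4
ee_pos: [0.6403, 0.0244, 0.0575]
tool_rot: [-0.0, 0.617, 0.787, -0.0]
ft_force: [-2.6, -1.0, 5.7]
width: 0.0336
grasp_force: 59.3
```

```bash
python3 go.py .640 .0256 .054 104.35
```

```text
[0.12 0.   0.35] [-0.     0.    -0.009] F [-2.6 -1.   5.7] w 0.0336 t 17.4 [0.6403 0.0244 0.0575]
```

>>> {"method": "play_rows", "body": {"targets": [[0,-0.5,0,0,0,0],[0,-1.2,0,0,0,0],[0,-2.0,0,0,0,0],[0,-2.8,0,0,0,0],[0,-3.6,0,0,0,0],[0,-4.4,0,0,0,0],[0,-5.2,0,0,0,0],[0,-6.0,0,0,0,0]]}}

```text
time_s: 18.4
ee_pos: [0.5841, 0.01, 0.0575]
tool_rot: [0.002, 0.617, 0.787, 0.001]
ft_force: [11.2, -1.9, -1.0]
width: 0.0335
grasp_force: 59.7
```

>>> {"method": "play_rows", "body": {"targets": [[0,0,0,0,0,0],[0,0,0,0,0,0]]}}

```text
time_s: 18.65
ee_pos: [0.5841, 0.01, 0.0575]
tool_rot: [0.002, 0.617, 0.787, 0.001]
ft_force: [8.8, -0.6, -0.6]
width: 0.0334
grasp_force: 60.4
```

```bash
python3 - <<'E'
from h import *
s=arm.get_state(); print({k:np.round(s[k],4) for k in("ee_pos","ft_force","width","grasp_force","time_s")})
ims=[]
for i in range(4): im,d,W=cloud("top"); ims.append(im.astype(float))
A=np.mean(ims,0).astype(np.uint8); np.save("t5.npy",A)
I0=np.load("top0.npz")["im"]
f=lambda I:cv2.resize(I[210:275,270:335],None,fx=6,fy=6,interpolation=cv2.INTER_CUBIC)
cv2.imwrite("pics/t5.png",np.hstack([f(I0),f(A)]))
E
```

```text
{'ee_pos': array([0.5841, 0.01  , 0.0575]), 'ft_force': array([ 8.8462, -0.5819, -0.585 ]), 'width': np.float64(0.0334), 'grasp_force': np.float64(60.3883), 'time_s': np.float64(18.65)}
```

View pics/t5.png

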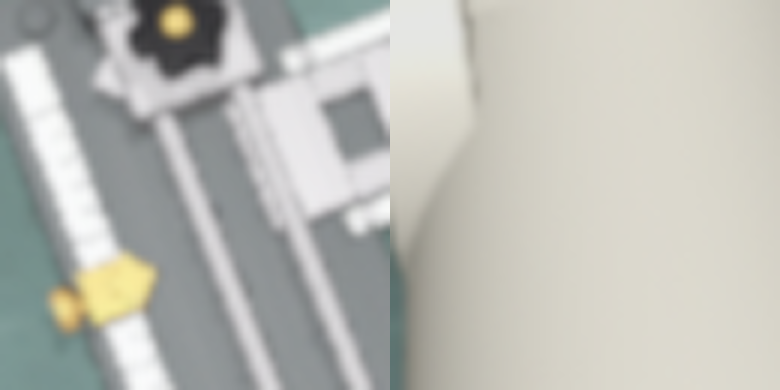

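The right half, taken now, is fully covered by the arm. The left half (before) shows the jaw's tip at (95,83) and the rider's tip at (157,272). I refine the distance from the unobstructed picture by rectifying it onto the z = 38 mm plane.

```bash
cat > rect.py <<'E'
from h import *
a=np.radians(14.35); ex=np.array([np.cos(a),np.sin(a)]); ey=np.array([-ex[1],ex[0]])
kn=np.array([.6403,.0244]); c=arm.calibration("top"); K=np.array(c["intrinsics"]); T=np.linalg.inv(np.array(c["cam_to_world"]))
# rectified: rows = clamp x from +25 down to -100 mm (rel. knob), cols = clamp y 15..65 mm, .2 mm
xs=np.arange(.025,-.100,-.0002); ys=np.arange(.065,.015,-.0002); X,Y=np.meshgrid(xs,ys,indexing="ij")
P=kn+X[...,None]*ex+Y[...,None]*ey; P=np.concatenate([P,np.full(X.shape+(1,),.038),np.ones(X.shape+(1,))],-1)@T.T
u=K[0,0]*P[...,0]/-P[...,2]+K[0,2]; v=-K[1,1]*P[...,1]/-P[...,2]+K[1,2]
I=np.load("top0.npz")["im"]; r=cv2.remap(I,u.astype(np.float32),v.astype(np.float32),cv2.INTER_CUBIC)
cv2.imwrite("pics/r.png",cv2.resize(r.transpose(1,0,2),None,fx=1.25,fy=2.2))
g=r.min(-1).astype(float); sat=(r[...,2].astype(float)-r[...,0])
def mid(img,xlo,xhi,y):
    i=(xs>xlo)&(xs<xhi); j=np.argmin(abs(ys-y)); p=img[i][:,j-2:j+3].mean(1); x=xs[i]
    b=(p[:3].mean()+p[-3:].mean())/2; t=(p.max()+b)/2; k=np.nonzero(p>t)[0]
    return f"y{y*1000:.0f} peak {p.max():.0f} base {b:.0f} {p[:3].mean():.0f} {p[-3:].mean():.0f} x {x[k[-1]]*1000:.1f}..{x[k[0]]*1000:.1f} mid {(x[k[-1]]+x[k[0]])*500:.2f}"
for y in np.arange(.028,.037,.001): print("jaw",mid(g,-.012,.014,y))
for y in np.arange(.035,.058,.002): print("rider",mid(sat,-.09,-.055,y))
E
python3 rect.py
```

```text
jaw y28 peak 216 base 132 130 134 x -6.0..8.6 mid 1.30
jaw y29 peak 223 base 124 122 126 x -5.6..8.2 mid 1.30
jaw y30 peak 226 base 122 122 122 x -5.0..7.6 mid 1.30
jaw y31 peak 223 base 126 127 124 x -4.0..7.0 mid 1.50
jaw y32 peak 218 base 129 131 127 x -3.0..6.2 mid 1.60
jaw y33 peak 208 base 132 134 130 x -2.2..5.6 mid 1.70
jaw y34 peak 193 base 135 137 133 x -1.8..5.0 mid 1.60
jaw y35 peak 179 base 137 138 136 x -1.2..4.4 mid 1.60
jaw y36 peak 163 base 138 139 138 x -1.0..4.4 mid 1.70
rider y35 peak -5 base -7 -7 -7 x -80.2..-74.4 mid -77.30
rider y37 peak 2 base -6 -6 -6 x -73.6..-68.2 mid -70.90
rider y39 peak 36 base -6 -5 -7 x -74.0..-67.8 mid -70.90
rider y41 peak 73 base -6 -6 -7 x -75.2..-66.8 mid -71.00
rider y43 peak 88 base -7 -7 -7 x -77.0..-65.2 mid -71.10
rider y45 peak 93 base -7 -7 -6 x -79.0..-62.8 mid -70.90
rider y47 peak 92 base -5 -6 -5 x -80.8..-61.4 mid -71.10
rider y49 peak 93 base -3 -3 -3 x -81.6..-61.4 mid -71.50
rider y51 peak 93 base -2 -2 -2 x -81.4..-62.0 mid -71.70
rider y53 peak 94 base -1 -2 -1 x -81.4..-62.2 mid -71.80
rider y55 peak 95 base -2 -1 -2 x -81.6..-62.2 mid -71.90
rider y57 peak 94 base -1 -1 -2 x -81.6..-62.2 mid -71.90
```

View pics/r.png

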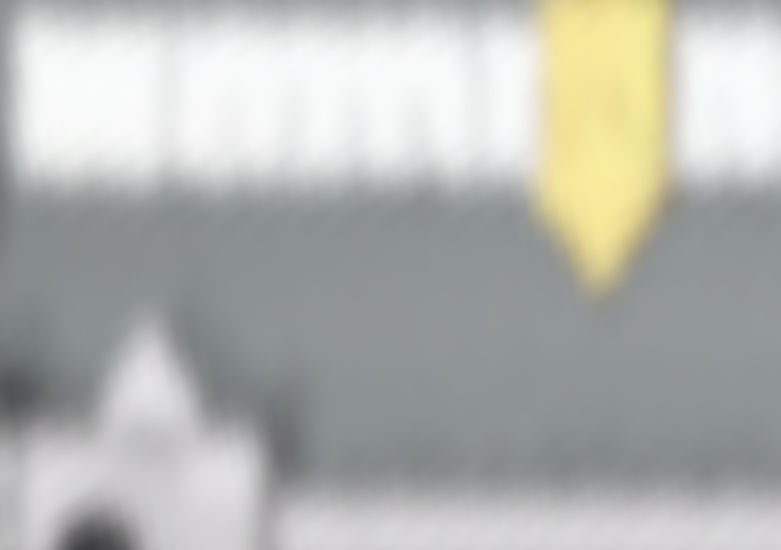

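The rectified view shows the jaw's tip at (150,325) and the rider's tip at (597,295). The mid-lines put them 72.4 mm apart. The jaw has moved 58.0 mm so far, so I pull 14.4 mm more.

>>> {"method": "play_rows", "body": {"targets": [[0,-0.5,0,0,0,0],[0,-1.0,0,0,0,0],[0,-1.4,0,0,0,0],[0,-1.45,0,0,0,0],[0,-1.45,0,0,0,0],[0,-1.45,0,0,0,0]]}}

```text
time_s: 19.6
ee_pos: [0.5703, 0.0065, 0.0575]
tool_rot: [0.002, 0.617, 0.787, 0.001]
ft_force: [10.0, -1.6, -1.5]
width: 0.0334
grasp_force: 60.3
```

```bash
cat > chk.py <<'E'
from h import *
s=arm.get_state(); print({k:np.round(s[k],4) for k in("ee_pos","ft_force","width","grasp_force","time_s")})
a=np.radians(14.35); ex=np.array([np.cos(a),np.sin(a)]); ey=np.array([-ex[1],ex[0]]); kn=np.array([.6403,.0244])
print("opening by TCP mm",-(s["ee_pos"][:2]-kn)@ex*1000)
im,d,W=cloud("scene"); np.savez("s6.npz",im=im,W=W)
cv2.imwrite("pics/s6.png",cv2.resize(im[200:295,265:395],None,fx=6,fy=6,interpolation=cv2.INTER_CUBIC))
for n in("s3","s6"):
    V=np.load(n+".npz")["W"].reshape(-1,3); Q=np.c_[(V[:,:2]-kn)@ex,(V[:,:2]-kn)@ey,V[:,2]]*1000
    m=(abs(Q[:,2]-46)<2.5)&(Q[:,1]>-26)&(Q[:,1]<-10)&(Q[:,0]>-100)&(Q[:,0]<19); q=Q[m]; print(n,"jaw top x range",len(q),np.percentile(q[:,0],[2,50,98]).round(1))
    m=(abs(Q[:,2]-32)<12)&(abs(Q[:,1]+26)<4)&(Q[:,0]>-110)&(Q[:,0]<19); q=Q[m]; print("  side x range",len(q),np.percentile(q[:,0],[2,50,98]).round(1))
    m=(abs(Q[:,2]-38)<3)&(abs(Q[:,1]-50)<8)&(Q[:,0]>-110)&(Q[:,0]<-40); q=Q[m]; print("  rider top",len(q),(np.percentile(q[:,0],[2,50,98]) if len(q) else ""))
E
python3 chk.py
```

```text
{'ee_pos': array([0.5703, 0.0065, 0.0575]), 'ft_force': array([ 9.961 , -1.5735, -1.5109]), 'width': np.float64(0.0334), 'grasp_force': np.float64(60.3211), 'time_s': np.float64(19.6)}
opening by TCP mm 72.24831989971699
s3 jaw top x range 53 [-15.8  -0.7  18.2]
  side x range 70 [-53.   -0.   18.1]
  rider top 23 [-78.54469175 -69.34573176 -60.4448916 ]
s6 jaw top x range 52 [-87.8 -70.2 -49.8]
  side x range 72 [-87.9 -71.2 -51.2]
  rider top 11 [-68.08027659 -63.01188289 -60.84492028]
```

View pics/s6.png

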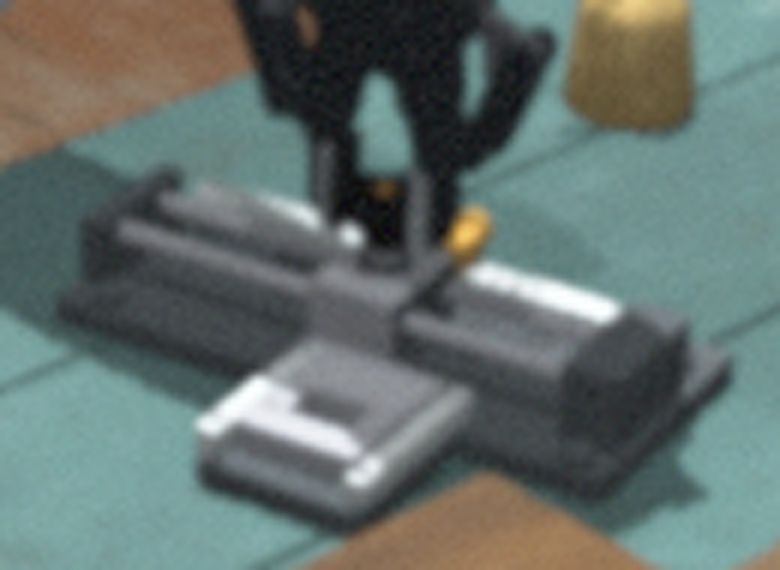

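The view shows the knob held at (380,225), the jaw beside the yellow rider at (465,235), and the catch out. The jaw moved 72 mm by both the arm and the camera. Its centre and the rider's centre both read −69.5 mm in the scene camera, so the pointers line up.

```bash
python3 -c "
from workcell import arm
print(arm.hand_in())"
```

```text
the job is handed in; nothing more can be done
None
```

The job is handed in: the catch is out at its stop, the file is back upright in its stand, and the arm is holding the jaw open 72.2 mm at the rider's pointer, set from measurement to about 1 mm because the arm hid the pointers themselves.

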